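# Back off a left-hand clamp knob and bin the freed handle

### The arm

A 6-joint arm with a two-finger parallel gripper is mounted at the origin on the work surface. World frame = base frame: x ahead of the robot, y to its left, z up, the work surface at z = 0. Lengths are in m, angles in rad, forces in N, time in s.
With the tool pointing down it reaches from about 0.325 to 0.9 m from the base axis. Payload 6.1 kg.
Tool frame: the origin (TCP) lies on the centre line of the jaws, within the pads' length; the fingertips stand 25 mm ahead of it and the grasp point (between the pads) lies 6 mm ahead of it; z points along the fingers, y is the line along which they close (so a half turn about z gives the same grasp; the last joint's range is limited). The gripper opens to 85 mm and grips with 20 to 120 N. Pads are 22 mm wide; open, the fingers measure 114 mm over their backs; the gripper's body (76 mm by 85 mm) begins 54 mm behind the grasp point. The pads swing forward as they close: fully open they stand 13 mm farther back than shut.
Start: joints at [-1.387, 0.22, 1.526, -0, 1.395, -0.126], TCP at [0.191, -0.595, 0.256] pointing down, gripper open.
Joint ranges: [-2.98, 2.98], [-0.91, 2.08], [0.09, 2.57], [-1.24, 4.39], [0.2, 2.65], [-2.68, 2.68]. Speed limits (rad/s): [2.57, 2.57, 3.01, 3.14, 3.14, 3.14].

### API

Orientations are given as a unit quaternion [w, x, y, z].
In Python, from plant import r gives the robot as it stands. The module is installed in compiled form; this text tells all that it offers.
- The arm moves only by the tool arm_command, never from a script. Its argument "steps" is a list that holds one entry, the list of rows, each a list of 5 numbers: the shift along the tool's x, y, z as a fraction of full scale, then the turn about the tool's z as a fraction of full scale, then the closure, from -1 (fully open) to 1 (shut). A call has 1 to 8 rows; each row is the pose to reach, as a shift and turn from the pose commanded when the call began, along the tool's axes at that moment; what a row does not reach only later rows make up. Full scale, the value 1, is 80 mm for a shift and 90 degrees for a turn. A row lasts 1/8 s, in which the tool goes at most 62.5 mm and 10.7 degrees, less where a joint would pass 70% of its speed; a pose out of reach is approached as far as the arm can. A call with a number of a shift or a turn outside -1 to 1 is refused whole. A call with a gripper value outside its range is refused whole. The fingers move at their own pace and stop on an object; "squeeze" is the grip in N (left out, the last holds). Time passes only in rows, so rows that repeat a pose let the fingers close. It gives the time, the measured TCP pose, the force, the opening and the grip force at its end, in the units of the state.
- r.sense(): the state, without advancing time (a new reading comes with each control period).
- r.snapshot(name): name is "side" or "top" or "wrist"; returns a dict with "img" (384x512x3 uint8, red, green, blue), "intrinsics" (3x3 intrinsics, pixels), "world_from_camera" (4x4, takes a point from camera to world coordinates). Camera axes: x right, y down, z forward; pixel columns grow to the right and rows downward; lengths in m; the calibration is good to about 2 mm. A picture is of the moment at which its call begins. There is no depth.
- r.sign_off(): hands the job in; it is judged then, once.
Trained networks look in the newest picture that a camera, given by its name, has taken for a name from the list of things; names that differ only in an ending like _2 or _b are one class to them, and where a whole thing is asked for, a point or a joint stands for the part that bears it (a point fixed in the world has none). Each returns a list of dicts, best first, with "score" (0 to 1); they miss things now and then, are a little off and sometimes report something else, mostly with a low value. They report only what shows in the picture. A call takes as long as a camera call. They do not tell look-alikes from the thing itself.
- r.search_frame(camera, query): "rect" ([left, top, right, bottom] in pixels, round what is visible of it).
- r.mark_of(camera, query): "xy" ([column, row] in pixels: a listed point, or the origin of a listed thing).
The state is a dict: "t": time; "joint_positions": joint angles; "qvel": joint speeds; "tau": joint torques, N m; "ee_pos": TCP position; "orientation": TCP orientation; "wrist_force": force on the tool from outside, world axes, zero at the start; "moment": the same for the moment, N m; "opening": finger opening in m; "grasp_force": force on a finger pad.
Only numpy, scipy, OpenCV 4.12 (cv2) and the standard library are available. Lean on these libraries where they do the work, as an engineer would, in place of code of your own. Each camera call takes 0.05 s, during which the arm holds its last target. There are 200 camera calls.

### The job

Two alike clamps each hold a steel pull handle; one knob bears the engraved left-hand mark, the other is plain. Unscrew the marked knob (left-hand thread: clockwise from above) until you just feel it come up against its sprung stop, without forcing it, then slide the handle straight out along the bed, well clear of the clamp's foot and knob, lift it and set it down gently on its plate inside the cardboard bin. Never press or prise the handle against the foot or knob, and leave the plain clamp with its handle and the other things on the counter alone.

Things in the scene. Friction and masses are not known exactly. Their poses are not given: they have to be found in the camera images.
- clamp_left: clamp with left-hand thread, fixed: grey C-frame on a plate 210 x 90 x 12 mm. Origin on the spindle axis at counter level, z up; +x is the closed side (column, 52 mm high), the handle slides out to -x. Plate from x = -145 to 65 mm. Guide strips 7 mm high on the plate (x -140 to 25, y +-16 to +-22 mm) give the handle 2.5 mm play each side
- grip_left (a point): on the left-hand knob's axis at grip height, 100 mm above the counter at joint 0, rising 2 mm/rad. Aluminium disc, diameter 54 mm (top 20 mm below this point), with a grip bar 46 mm long (along this x), 16 wide, 32 high, its top 12 mm above this point. Mark: dark engraved line along the bar's top with three cross cuts, and six nicks round the disc (the plain knob has none)
- knob_left (a joint): turn of the left-hand knob, rad: 0 = foot down on the handle's plate, grows clockwise seen from above (unscrewing), starts at 0.15 to 0.45. Friction 0.08 N m. The bar's yaw is the clamp's yaw minus this value. It meets its stop somewhere between 2.3 and 3.6 rad, differently each time
- stop_left (a joint): yield of the sprung stop pin under the left-hand knob's disc, rad: 0 = untouched; spring 2.5 N m/rad, on top of the knob's friction. Resting against it counts from 0.06; above 0.30 (0.75 N m) it is forced. Where it stands round the spindle is not given: feel for it
- foot_left: left-hand clamp's foot, a steel disc of 26 mm diameter at the spindle's lower end that does not turn; origin on the axis at counter level at joint 0, rising 2 mm/rad with the knob. Its underside is 17 mm above this origin
- bow_left (a point): centre of the bow's grip bar on the handle in the left-hand clamp: bar 76 mm long (along this x), 10 wide, 10 high, on two 10 mm posts 33 mm either side. 38 mm above the handle's underside; when clamped 50 mm above the counter, 95 mm from the spindle axis. To free it, slide it 60 mm or more to the clamp's -x, then lift
- handle_left: loose steel pull handle, 0.15 to 0.3 kg: plate 184 x 26 x 5 mm with a bow; origin at the middle of the plate's underside, x along the plate towards the end under the foot, z up. Bow centre 25 mm to -x of the middle. A ridge 4 mm high across the +x end (last 5 mm) hooks behind the foot until the knob has turned past about 2 rad
- knob_right (a joint): turn of the plain right-hand knob, rad, 0 at the start: leave it alone
- clamp_right: the other clamp, the same size and form, plain knob without engraving; same frame as clamp_left; leave it alone
- handle_right: the like handle in the plain clamp; leave it alone
- bin: cardboard bin, fixed to the counter, 240 (x) x 140 (y) x 40 mm high, walls and floor 5 mm; origin under its centre, on the counter; open on top
- insulator: white ceramic insulator, 44 mm diameter, 50 mm high, origin at the centre of its underside; leave it alone
- jar: small jar, 56 mm diameter, 70 mm high, origin at the centre of its underside; leave it alone
There are look-alikes about, which are no part of the job. Leave any black or green look-alike of the handle_left alone. Leave any green look-alike of the clamp_left alone.

How it is judged:
On the way, in this order (a step that is already met when the one before it is completed fails the run):
1. the marked knob is unscrewed clockwise until it rests lightly against its stop (stop yielding 0.06 rad or more) (value of joint knob_left above 2 rad and value of joint stop_left above 0.06 rad), for 0.1 s.
2. the handle is slid out from under the foot, down on the bed (bow 125 mm or more from the spindle's axis, still within 25 mm of its clamped height) (x of bow_left in the frame of clamp_left below -0.125 m and height (world z) of bow_left below 0.075 m and y of bow_left in the frame of clamp_left between -0.02 and 0.02 m).
At the end, for the whole second after the job is handed in: the handle stands at rest on its plate (within 0.15 rad of level) on the floor of the bin, inside its walls (plate underside under 12 mm above the counter), released; the marked knob stays backed off (over 2.0 rad) (x of handle_left in the frame of bin between -0.115 and 0.115 m and y of handle_left in the frame of bin between -0.065 and 0.065 m and z of handle_left in the frame of bin below 0.012 m and angle between handle_left's own z axis and vertical below 0.15 rad and linear speed of handle_left below 0.02 m/s and value of joint knob_left above 2 rad); the robot touches nothing.
It fails at once if the stop is forced (it yields more than 0.30 rad) (value of joint stop_left above 0.3 rad).
It fails at once if handle and clamp foot (or knob) pressed together with more than 25 N (knob tightened, or handle prised or pulled while held) (contact force between foot_left and handle_left above 25 N).
It fails at once if the handle is dropped or pushed hard into the bin (over 70 N) (contact force between handle_left and bin above 70 N).
It fails at once if the plain clamp's knob is turned more than 0.15 rad or its handle shifted more than 10 mm (value of joint knob_right above 0.15 rad or value of joint knob_right below -0.15 rad or distance of handle_right from where it was at the start of the episode above 0.01 m).
It fails at once if the insulator or the jar is shifted more than 15 mm (distance of any of insulator, jar from where it was at the start of the episode above 0.015 m).
It also fails if it takes over 72 s, if anything falls off the work surface, if the arm or the gripper's body presses on something with over 40 N, if the wrist force passes 120 N, or if a joint passes its speed limit or range.

## Working session

There is one attempt and no reset: what is moved stays moved. The work goes in short steps, Python scripts to look and compute and a tool call to move; the robot and the scene stay as the last step left them, time stands still between calls to the robot, and variables do not carry over. Pictures are saved under pics/ and viewed, at most 10 in all, crops included, and the job is handed in when it is done.

Besides the shell and the picture viewer there is one more tool, called after "Call:" as a command line: name --argument value ..., lists and objects as JSON in quotes. arm_command: Moves the arm, as the interface text tells. Shift numbers are shares of 80 mm and turn numbers shares of 90 degrees, none past 1 either way. Its arguments: {"type":"object","properties":{"steps":{"type":"array"},"squeeze":{"type":"number"}},"required":["steps"]}

```bash
mkdir -p pics; cat > h.py <<'E'
import numpy as np,cv2
from plant import r
def snap(n,f=None):
    s=r.snapshot(n)
    if f: cv2.imwrite('pics/'+f,s['img'][:,:,::-1])
    return s
def toworld(s,px,z):
    K=np.array(s['intrinsics']);T=np.array(s['world_from_camera'])
    d=T[:3,:3]@np.linalg.inv(K)@np.array([px[0],px[1],1.]);o=T[:3,3]
    return o+d*(z-o[2])/d[2]
def topix(s,p):
    K=np.array(s['intrinsics']);T=np.linalg.inv(np.array(s['world_from_camera']))
    c=K@(T[:3,:3]@np.array(p)+T[:3,3]);return c[:2]/c[2]
E
python3 - <<'E'
from h import *
a=snap('top','top0.png');b=snap('side','side0.png')
print(r.sense())
for c,s in(('top',a),('side',b)):
  print(c,np.round(s['world_from_camera'],3).tolist())
  for q,z in(('grip_left',.1),('bow_left',.05),('clamp_left',0),('handle_left',.012),('bin',0),('insulator',0),('jar',0)):
    for m in r.mark_of(c,q): print(q,np.round(m['score'],2),np.round(m['xy'],0),np.round(toworld(s,m['xy'],z),3))
E
```

```text
{'t': 0.1, 'joint_positions': array([-1.38707838e+00,  2.21152733e-01,  1.52752386e+00, -2.69790068e-05,
        1.39471805e+00, -1.26064595e-01]), 'qvel': array([ 1.14267940e-03, -4.76718390e-04, -3.24696785e-03, -4.21719122e-05,
        3.15139535e-04, -7.75368149e-04]), 'tau': array([ 5.81099448e-04, -4.98244429e+01, -3.90545475e+01, -2.44839866e-04,
        5.72159232e-03, -9.92502081e-07]), 'ee_pos': array([ 0.19044615, -0.59473233,  0.25529085]), 'orientation': array([-9.00240737e-04,  9.88027543e-01,  1.54274955e-01, -3.92424535e-05]), 'wrist_force': array([-0.22562854,  0.16472393, -0.8844805 ]), 'moment': array([-0.04238655, -0.00177106, -0.0118107 ]), 'grasp_force': 0.0, 'opening': 0.08532962035929292}
top [[-0.016, -0.984, 0.178, 0.203], [-1.0, 0.018, 0.009, 0.191], [-0.013, -0.178, -0.984, 1.689], [0.0, 0.0, 0.0, 1.0]]
grip_left 0.67 [118. 212.] [0.415 0.7   0.1  ]
grip_left 0.57 [241. 152.] [0.629 0.25  0.1  ]
bow_left 0.88 [217. 260.] [0.239 0.343 0.05 ]
bow_left 0.87 [202. 209.] [0.426 0.399 0.05 ]
bow_left 0.71 [240. 180.] [0.536 0.259 0.05 ]
bow_left 0.28 [237. 159.]
[... 448 characters left out ...]
, 0.388, -0.658, 0.955], [-0.006, -0.864, -0.504, 0.684], [0.0, 0.0, 0.0, 1.0]]
grip_left 0.71 [215. 187.] [0.624 0.254 0.1  ]
bow_left 0.87 [299. 275.] [0.226 0.37  0.05 ]
bow_left 0.82 [230. 247.] [0.428 0.399 0.05 ]
clamp_left 0.74 [141. 338.] [0.406 0.702 0.   ]
clamp_left 0.71 [292. 193.] [ 0.509 -0.008  0.   ]
clamp_left 0.67 [216. 213.] [0.627 0.257 0.   ]
clamp_left 0.44 [233. 220.] [0.559 0.248 0.   ]
handle_left 0.97 [226. 266.] [0.413 0.43  0.012]
handle_left 0.84 [308. 287.] [0.205 0.354 0.012]
handle_left 0.69 [236. 212.] [0.57  0.221 0.012]
handle_left 0.65 [234. 218.] [0.55  0.253 0.012]
insulator 0.73 [221. 180.] [0.772 0.087 0.   ]
jar 0.62 [249. 166.] [ 0.768 -0.071  0.   ]
```

```bash
python3 - <<'E'
import cv2,numpy as np
a=cv2.imread('pics/top0.png');b=cv2.imread('pics/side0.png')
cv2.imwrite('pics/ab.png',np.vstack([cv2.resize(a,(800,600))[100:460]] ))
cv2.imwrite('pics/s.png',cv2.resize(b,(800,600)))
E
```

```text
(no output)
```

View pics/ab.png

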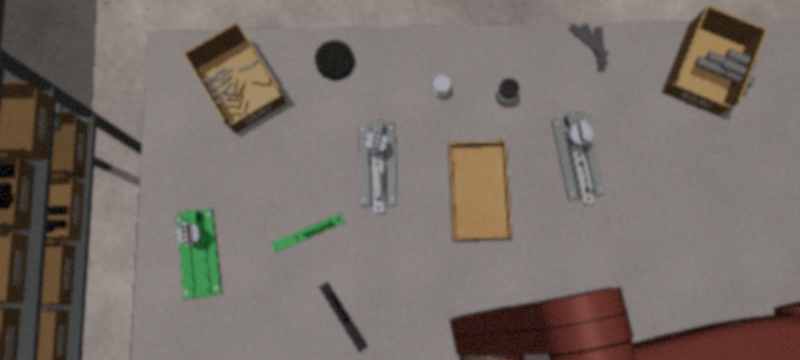

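View pics/s.png

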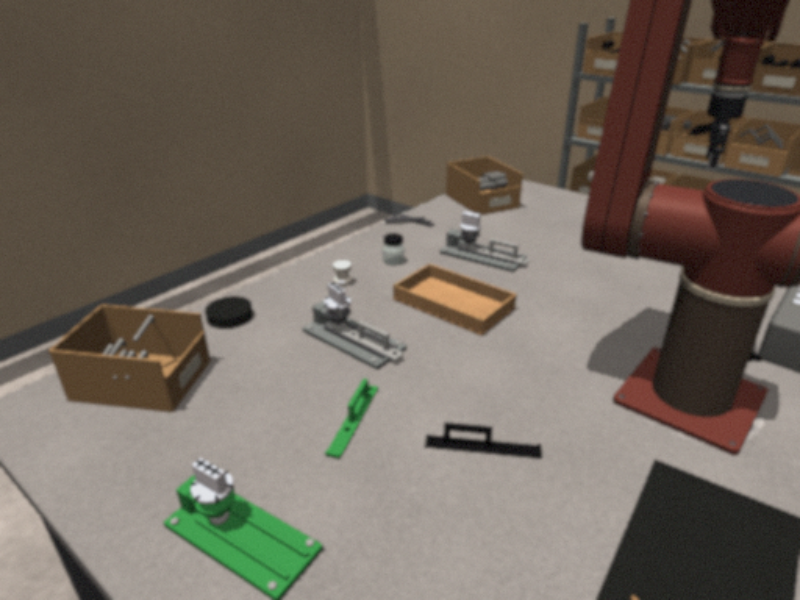

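The candidates are two grey clamps. In the original top picture their knobs are at about (241,153) and (372,148). The green clamp is a look-alike. I'll enlarge both knobs to see which one has the mark.

```bash
python3 - <<'E'
from h import *
a=cv2.imread('pics/top0.png');b=cv2.imread('pics/side0.png')
f=lambda i,x,y,w=26:cv2.resize(i[y-w:y+w,x-w:x+w],(300,300),interpolation=cv2.INTER_CUBIC)
cv2.imwrite('pics/crop.png',np.vstack([np.hstack([f(a,241,160),f(a,372,155)]),np.hstack([f(b,215,190),f(b,300,145)])]))
s=snap('top')
A=lambda x,y,z:np.round(toworld(s,(x*.64,(y+100)*.64),z),3)
for p in((449,143),(505,141),(511,239),(452,241)):print('bin',A(*p,.04))
for p in((361,124),(393,123),(396,206),(361,207)):print('Lpl',A(*p,.012))
for p in((553,120),(582,113),(603,194),(571,200)):print('Rpl',A(*p,.012))
print(A(376,140,.1),A(581,132,.1))
for q in('bin','clamp_right','grip_left'):
  for m in r.search_frame('top',q):print(q,m)
E
```

```text
bin [0.629 0.076 0.04 ]
bin [ 0.631 -0.061  0.04 ]
bin [ 0.39  -0.065  0.04 ]
bin [0.388 0.076 0.04 ]
Lpl [0.689 0.293 0.012]
Lpl [0.69  0.213 0.012]
Lpl [0.479 0.208 0.012]
Lpl [0.478 0.294 0.012]
Rpl [ 0.69  -0.188  0.012]
Rpl [ 0.707 -0.261  0.012]
Rpl [ 0.5   -0.299  0.012]
Rpl [ 0.487 -0.22   0.012]
[0.624 0.252 0.1  ] [ 0.634 -0.232  0.1  ]
bin {'rect': [285.9, 154.3, 327.0, 215.6], 'score': 0.71}
clamp_right {'rect': [354.1, 133.8, 388.3, 195.5], 'score': 0.77}
grip_left {'rect': [112.9, 206.0, 127.3, 218.8], 'score': 0.75}
grip_left {'rect': [231.0, 146.6, 246.6, 163.8], 'score': 0.49}
```

View pics/crop.png

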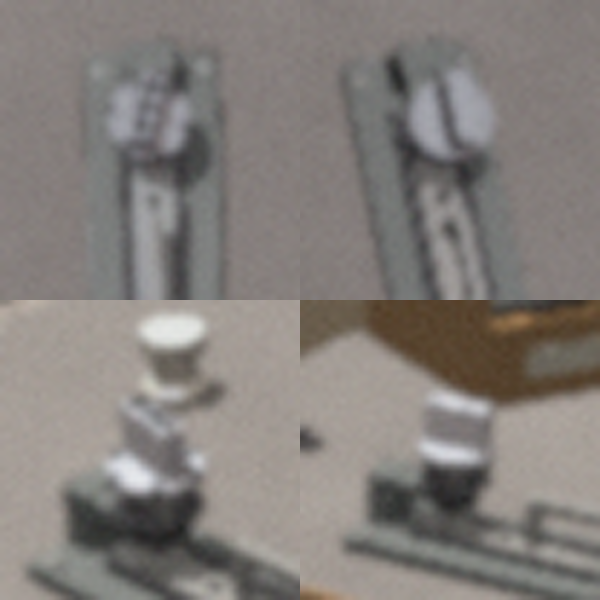

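The left grey clamp, with its knob at (241,153) in the top picture, is the marked one: the bar has cross cuts and the disc has nicks. The right one is plain. I'll travel to above the marked knob at about (0.624, 0.253).

Call:
arm_command --steps '[[[0.5,-0.5,0,0,-1],[1,-1,0,0,-1],[1,-1,0,0,-1]]]'

```text
t: 1.38
ee_pos: [0.2439, -0.4918, 0.2561]
orientation: [-0.001, 0.988, 0.156, 0.0]
wrist_force: [-0.3, -1.0, 0.0]
opening: 0.0855
grasp_force: 0.0
```

Call:
arm_command --steps '[[[0.5,-0.5,0,0,-1],[1,-1,0,0,-1]]]'

```text
t: 1.62
ee_pos: [0.2943, -0.3941, 0.2566]
orientation: [0.0, 0.988, 0.153, 0.0]
wrist_force: [1.4, 0.2, 0.5]
opening: 0.0856
grasp_force: 0.0
```

Call:
arm_command --steps '[[[0.5,-0.5,0,0,-1],[1,-1,0,0,-1]]]'

```text
t: 1.88
ee_pos: [0.3465, -0.293, 0.2568]
orientation: [0.001, 0.988, 0.154, 0.0]
wrist_force: [0.5, 0.2, -0.2]
opening: 0.0857
grasp_force: 0.0
```

Call:
arm_command --steps '[[[0.5,-0.5,0,0,-1],[1,-1,0,0,-1]]]'

```text
t: 2.12
ee_pos: [0.3987, -0.1923, 0.257]
orientation: [0.001, 0.988, 0.154, 0.001]
wrist_force: [0.2, 0.0, 0.4]
opening: 0.0851
grasp_force: 0.0
```

Call:
arm_command --steps '[[[0.5,-0.5,0,0,-1],[1,-1,0,0,-1]]]'

```text
t: 2.38
ee_pos: [0.4508, -0.0916, 0.257]
orientation: [0.001, 0.988, 0.154, 0.001]
wrist_force: [0.8, -0.6, 0.9]
opening: 0.0856
grasp_force: 0.0
```

Call:
arm_command --steps '[[[0.5,-0.5,0,0,-1],[1,-1,0,0,-1]]]'

```text
t: 2.62
ee_pos: [0.5029, 0.0092, 0.2569]
orientation: [0.001, 0.988, 0.154, 0.001]
wrist_force: [0.9, -0.2, 0.4]
opening: 0.0855
grasp_force: 0.0
```

Call:
arm_command --steps '[[[0.5,-0.5,0,0,-1],[1,-1,0,0,-1],[1,-1,0,0,-1]]]'

```text
t: 3.0
ee_pos: [0.5547, 0.1115, 0.256]
orientation: [-0.0, 0.988, 0.156, 0.0]
wrist_force: [0.2, -0.3, -0.0]
opening: 0.0854
grasp_force: 0.0
```

Call:
arm_command --steps '[[[0.5,-0.5,0,0,-1],[1,-1,0,0,-1],[1,-1,0,0,-1]]]'

```text
t: 3.38
ee_pos: [0.6061, 0.211, 0.2553]
orientation: [-0.0, 0.988, 0.155, -0.0]
wrist_force: [-0.4, -0.3, 0.4]
opening: 0.0855
grasp_force: 0.0
```

```bash
python3 - <<'E'
from h import *
s=snap('wrist','w1.png');print(np.round(s['world_from_camera'],3).tolist(),r.sense()['ee_pos'])
for q,z in(('grip_left',.1),('bow_left',.05),('clamp_left',0.),('handle_left',.012)):
    for m in r.mark_of('wrist',q): print(q,np.round(m['score'],2),np.round(m['xy'],0),np.round(toworld(s,m['xy'],z),4))
E
```

```text
[[0.307, -0.909, -0.28, 0.676], [-0.952, -0.294, -0.091, 0.234], [0.001, 0.294, -0.956, 0.373], [0.0, 0.0, 0.0, 1.0]] [0.60551543 0.20935576 0.25547858]
grip_left 0.85 [220. 151.] [0.6253 0.2529 0.1   ]
grip_left 0.39 [230. 139.] [0.6386 0.2469 0.1   ]
bow_left 0.86 [ 95. 368.] [0.2511 0.3457 0.05  ]
bow_left 0.8 [ 79. 246.] [0.4439 0.3944 0.05  ]
bow_left 0.66 [203. 221.] [0.5254 0.2538 0.05  ]
clamp_left 0.86 [229. 141.] [0.6224 0.253  0.    ]
handle_left 0.81 [ 79. 238.] [0.4305 0.4142 0.012 ]
handle_left 0.77 [112. 358.] [0.2297 0.3347 0.012 ]
handle_left 0.66 [213. 190.] [0.5547 0.2548 0.012 ]
```

View pics/w1.png

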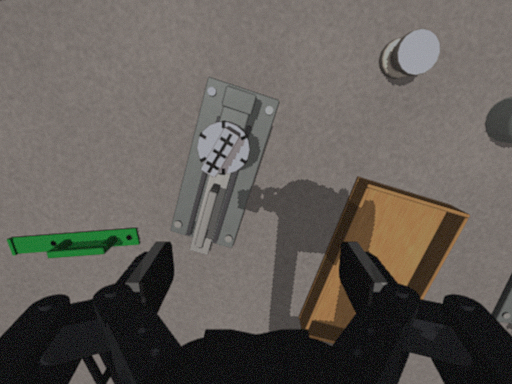

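The wrist view shows the marked knob (line and cross cuts) at (220,150). The bar runs from about (210,166) to (236,131), and the bow is at (203,221).

```bash
python3 - <<'E'
from h import *
s=snap('wrist')
w=lambda x,y,z:toworld(s,(x,y),z)
c=[w(*p,.012) for p in((209,78),(279,101),(241,246),(171,229))]
print(np.round(c,4))
for i,j in((3,0),(2,1)):
  d=c[i]*-1+c[j];print('clampyaw',np.arctan2(d[1],d[0]))
i=s['img'];g=cv2.cvtColor(i,cv2.COLOR_RGB2GRAY)
a,b=w(210,167,.112),w(236,130,.112);d=b-a;print('bar',a,b,np.arctan2(d[1],d[0]))
cv2.imwrite('pics/w1c.png',cv2.resize(i[110:260,160:280,::-1],(480,600),interpolation=cv2.INTER_CUBIC))
E
```

```text
[[0.6872 0.2922 0.012 ]
 [0.6878 0.2043 0.012 ]
 [0.486  0.1917 0.012 ]
 [0.4816 0.2922 0.012 ]]
clampyaw -0.00024037524959972804
clampyaw 0.06209612838259715
bar [0.60851313 0.2540479  0.112     ] [0.64875146 0.24039975 0.112     ] -0.32700584163726415
```

View pics/w1c.png

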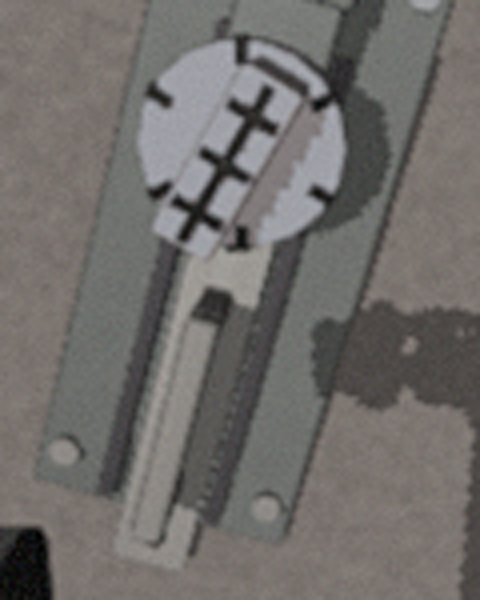

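```bash
python3 - <<'E'
from h import *
s=snap('wrist')
w=lambda x,y,z:toworld(s,(160+x/4,110+y/4),z)
for n,p,q,z in(('mark',(188,238),(268,90),.1126),('bow',(148,535),(213,310),.055),('stripL',(107,490),(168,250),.019),('stripR',(219,520),(288,250),.019),('bolts',(65,452),(267,508),.014),('plR',(288,538),(402,110),.012),('plL',(38,470),(148,0),.012),('edgebowL',(135,540),(198,310),.055)):
  a,b=w(*p,z),w(*q,z);d=b-a;print(n,np.round(a,4),np.round(b,4),np.round((a+b)/2,4),round(np.arctan2(d[1],d[0]),3))
E
```

```text
mark [0.6055 0.2562 0.1126] [0.6442 0.2477 0.1126] [0.6248 0.252  0.1126] -0.217
bow [0.4947 0.2497 0.055 ] [0.5715 0.2495 0.055 ] [0.5331 0.2496 0.055 ] -0.003
stripL [0.4868 0.2695 0.019 ] [0.5749 0.2706 0.019 ] [0.5308 0.2701 0.019 ] 0.013
stripR [0.4874 0.2299 0.019 ] [0.5866 0.2339 0.019 ] [0.537  0.2319 0.019 ] 0.041
bolts [0.4937 0.2871 0.014 ] [0.4944 0.2151 0.014 ] [0.494  0.2511 0.014 ] -1.562
plR [0.4844 0.2047 0.012 ] [0.6392 0.2124 0.012 ] [0.5618 0.2086 0.012 ] 0.049
plL [0.4832 0.2949 0.012 ] [0.6473 0.297  0.012 ] [0.5653 0.2959 0.012 ] 0.013
edgebowL [0.4918 0.2531 0.055 ] [0.5702 0.2537 0.055 ] [0.531  0.2534 0.055 ] 0.007
```

Call:
arm_command --steps '[[[0.39,-0.42,0.3,0.11,-1],[0.39,-0.42,0.6,0.22,-1],[0.39,-0.42,0.8,0.338,-1],[0.39,-0.42,0.8,0.338,-1]]]'

```text
t: 4.22
ee_pos: [0.6234, 0.25, 0.1907]
orientation: [0.001, 0.994, -0.11, -0.001]
wrist_force: [-1.6, -1.4, 0.4]
opening: 0.0856
grasp_force: 0.0
```

```bash
python3 - <<'E'
from h import *
x=r.sense();print(x['ee_pos'],x['joint_positions'],x['moment'],2*np.arctan2(x['orientation'][2],x['orientation'][1]))
s=snap('wrist')
for q,z in(('grip_left',.1),('bow_left',.05)):
    for m in r.mark_of('wrist',q): print(q,np.round(m['score'],2),np.round(m['xy'],0),np.round(toworld(s,m['xy'],z),4))
E
```

```text
[0.62341553 0.24996904 0.19074278] [ 2.64093423e-01  3.80835221e-01  1.45408895e+00 -1.01512241e-04
  1.30979020e+00  2.05509783e+00] [-0.00202454 -0.04430845 -0.01642956] -0.22018172629851307
grip_left 0.67 [250. 202.] [0.6253 0.2535 0.1   ]
grip_left 0.55 [266. 232.] [0.5976 0.2465 0.1   ]
bow_left 0.69 [273. 273.] [0.5268 0.2518 0.05  ]
```

Joint 6 is at 2.06 and needs room to turn about 3.4 rad more, so I'll turn back by half a turn to grasp the same bar from the other end.

Call:
arm_command --steps '[[[0,0,0,-0.11,-1],[0,0,0,-0.22,-1],[0,0,0,-0.33,-1],[0,0,0,-0.44,-1],[0,0,0,-0.55,-1],[0,0,0,-0.66,-1],[0,0,0,-0.77,-1],[0,0,0,-0.88,-1]]]'

```text
t: 5.38
ee_pos: [0.6252, 0.2509, 0.1941]
orientation: [0.0, 0.834, 0.552, 0.001]
wrist_force: [-1.1, -0.3, -0.4]
opening: 0.0857
grasp_force: 0.0
```

Call:
arm_command --steps '[[[0,0,0,-0.11,-1],[0,0,0,-0.22,-1],[0,0,0,-0.33,-1],[0,0,0,-0.44,-1],[0,0,0,-0.55,-1],[0,0,0,-0.66,-1],[0,0,0,-0.77,-1],[0,0,0,-0.88,-1]]]'

```text
t: 6.38
ee_pos: [0.6252, 0.2509, 0.1941]
orientation: [0.001, 0.291, 0.957, 0.001]
wrist_force: [-0.2, 0.4, -0.1]
opening: 0.0856
grasp_force: 0.0
```

Call:
arm_command --steps '[[[0,0,0,-0.12,-1],[0,0,0,-0.24,-1],[0,0,0,-0.24,-1]]]'

```text
t: 6.75
ee_pos: [0.6251, 0.2509, 0.1939]
orientation: [0.001, 0.11, 0.994, 0.0]
wrist_force: [-0.7, 0.3, -0.6]
opening: 0.0854
grasp_force: 0.0
```

```bash
python3 - <<'E'
from h import *
x=r.sense();print(x['ee_pos'],x['joint_positions'],x['moment'],2*np.arctan2(x['orientation'][2],x['orientation'][1]))
s=snap('wrist','w2.png')
print(topix(s,[.6248,.252,.1126]))
for q,z in(('grip_left',.1),('bow_left',.05)):
    for m in r.mark_of('wrist',q): print(q,np.round(m['score'],2),np.round(m['xy'],0),np.round(toworld(s,m['xy'],z),4))
E
```

```text
[0.62505958 0.2508728  0.19386391] [ 2.64704748e-01  3.78673976e-01  1.45083440e+00  1.36198093e-05
  1.30984322e+00 -1.08491630e+00] [-0.02539156  0.00918138 -0.01998319] 2.920413878445134
[258.4514112 209.7434611]
grip_left 0.72 [258. 205.] [0.6252 0.2519 0.1   ]
bow_left 0.98 [236.  85.] [0.531  0.2532 0.05  ]
bow_left 0.52 [  7. 123.] [0.5173 0.045  0.05  ]
```

View pics/w2.png

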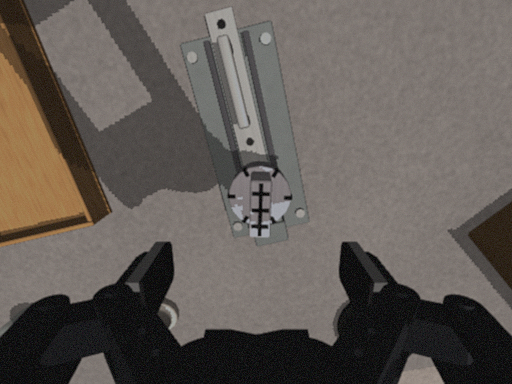

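Call:
arm_command --steps '[[[0,0.014,0.5,0,-1],[0,0.014,1,0,-1],[0,0.014,1,0,-1]]]'

```text
t: 7.28
ee_pos: [0.6217, 0.2512, 0.1081]
orientation: [-0.004, 0.111, 0.994, -0.002]
wrist_force: [0.2, -0.3, -0.3]
opening: 0.0857
grasp_force: 0.0
```

Call:
arm_command --steps '[[[0,0,0.05,0,-1],[0,0,0.05,0,0],[0,0,0.05,0,0.5],[0,0,0.05,0,1],[0,0,0.05,0,1],[0,0,0.05,0,1],[0,0,0.05,0,1],[0,0,0.05,0,1]]]' --squeeze 60

```text
t: 8.28
ee_pos: [0.6251, 0.2534, 0.1092]
orientation: [0.001, 0.11, 0.994, 0.001]
wrist_force: [0.2, 5.6, 2.4]
opening: 0.0148
grasp_force: 59.9
```

```bash
cat > st.py <<'E'
from h import *
x=r.sense();o=x['orientation']
print(round(x['t'],2),np.round(x['ee_pos'],4),'a',round(2*np.arctan2(o[2],o[1]),3),'q6',round(x['joint_positions'][5],3),'M',np.round(x['moment'],3),'F',np.round(x['wrist_force'],1),'tau6',round(x['tau'][5],3),round(x['opening'],4),round(x['grasp_force'],1))
E
python3 st.py
```

```text
8.28 [0.6251 0.2534 0.1092] a 2.921 q6 -1.083 M [ 0.613  0.04  -0.006] F [0.2 5.6 2.4] tau6 -0.065 0.0148 59.9
```

Call:
arm_command --steps '[[[0,-0.012,-0.004,0.11,1],[0,-0.012,-0.008,0.22,1],[0,-0.012,-0.013,0.33,1],[0,-0.012,-0.017,0.44,1],[0,-0.012,-0.021,0.55,1],[0,-0.012,-0.026,0.66,1],[0,-0.012,-0.03,0.77,1],[0,-0.012,-0.034,0.88,1]]]'

```text
t: 9.28
ee_pos: [0.6258, 0.2541, 0.112]
orientation: [-0.0, 0.72, 0.694, 0.003]
wrist_force: [5.9, 11.0, -2.4]
opening: 0.015
grasp_force: 59.3
```

```bash
python3 st.py
```

```text
9.28 [0.6258 0.2541 0.112 ] a 1.533 q6 0.303 M [ 1.676 -0.502  0.09 ] F [ 5.9 11.  -2.4] tau6 -1.732 0.015 59.3
```

Call:
arm_command --steps '[[[0.025,0.015,-0.004,0.1,1],[0.025,0.015,-0.009,0.22,1],[0.025,0.015,-0.009,0.22,1],[0.025,0.015,-0.009,0.22,1]]]'

```text
t: 9.78
ee_pos: [0.6264, 0.2544, 0.1127]
orientation: [-0.0, 0.827, 0.562, 0.002]
wrist_force: [1.8, 5.1, 1.4]
opening: 0.0149
grasp_force: 59.9
```

```bash
python3 st.py
```

```text
9.78 [0.6264 0.2544 0.1127] a 1.194 q6 0.644 M [ 0.855  0.019 -0.085] F [1.8 5.1 1.4] tau6 -0.045 0.0149 59.9
```

Call:
arm_command --steps '[[[0.01,-0.004,-0.004,0.08,1],[0.01,-0.004,-0.007,0.165,1],[0.01,-0.004,-0.007,0.165,1]]]'

```text
t: 10.15
ee_pos: [0.6266, 0.2544, 0.1132]
orientation: [-0.0, 0.893, 0.451, 0.001]
wrist_force: [3.4, 2.6, 2.6]
opening: 0.0152
grasp_force: 59.9
```

```bash
python3 st.py
```

```text
10.15 [0.6266 0.2544 0.1132] a 0.936 q6 0.904 M [ 0.624 -0.173 -0.096] F [3.4 2.6 2.6] tau6 0.657 0.0152 59.9
```

Call:
arm_command --steps '[[[0,0,-0.002,0.05,1],[0,0,-0.004,0.095,1],[0,0,-0.004,0.095,1]]]'

```text
t: 10.52
ee_pos: [0.6267, 0.2543, 0.1135]
orientation: [-0.0, 0.923, 0.384, 0.001]
wrist_force: [3.8, 3.9, 1.7]
opening: 0.0153
grasp_force: 60.0
```

```bash
python3 st.py
```

```text
10.53 [0.6267 0.2543 0.1135] a 0.788 q6 1.052 M [ 0.665 -0.337 -0.12 ] F [3.8 3.9 1.7] tau6 0.236 0.0153 60.0
```

Call:
arm_command --steps '[[[0,0,-0.002,0.05,1],[0,0,-0.004,0.095,1]]]'

```text
t: 10.78
ee_pos: [0.6268, 0.2542, 0.1137]
orientation: [-0.0, 0.95, 0.313, 0.001]
wrist_force: [3.9, 2.8, 1.6]
opening: 0.015
grasp_force: 59.9
```

```bash
python3 st.py
```

```text
10.78 [0.6268 0.2542 0.1137] a 0.637 q6 1.202 M [ 0.617 -0.489  0.139] F [3.9 2.8 1.6] tau6 -0.631 0.015 59.9
```

Call:
arm_command --steps '[[[0,0,0,0,1],[0,0,0,0,1]]]'

```text
t: 11.02
ee_pos: [0.6268, 0.2542, 0.1138]
orientation: [-0.0, 0.949, 0.314, 0.001]
wrist_force: [5.1, 2.6, 2.0]
opening: 0.0153
grasp_force: 59.9
```

```bash
python3 st.py
```

```text
11.03 [0.6268 0.2542 0.1138] a 0.639 q6 1.2 M [ 0.608 -0.43  -0.049] F [5.1 2.6 2. ] tau6 -0.064 0.0153 59.9
```

Call:
arm_command --steps '[[[0,0,-0.001,0.03,1],[0,0,-0.002,0.06,1],[0,0,-0.004,0.09,1],[0,0,-0.004,0.095,1]]]'

```text
t: 11.52
ee_pos: [0.6269, 0.2541, 0.1141]
orientation: [-0.0, 0.97, 0.242, 0.002]
wrist_force: [4.9, 2.5, 1.1]
opening: 0.0151
grasp_force: 59.8
```

```bash
python3 st.py
```

```text
11.53 [0.6269 0.2541 0.1141] a 0.49 q6 1.35 M [ 0.601 -0.567  0.081] F [4.9 2.5 1.1] tau6 0.174 0.0151 59.8
```

Call:
arm_command --steps '[[[0,0,-0.001,0.03,1],[0,0,-0.002,0.06,1],[0,0,-0.004,0.09,1],[0,0,-0.004,0.095,1]]]'

```text
t: 12.02
ee_pos: [0.627, 0.254, 0.1144]
orientation: [-0.0, 0.986, 0.169, 0.002]
wrist_force: [5.5, 2.0, 2.1]
opening: 0.0152
grasp_force: 59.8
```

```bash
python3 st.py
```

```text
12.03 [0.627  0.254  0.1144] a 0.34 q6 1.499 M [ 0.554 -0.558  0.085] F [5.5 2.  2.1] tau6 0.173 0.0152 59.8
```

Joint at about 2.82 with only friction felt, so I'll continue.

Call:
arm_command --steps '[[[0,0,-0.001,0.03,1],[0,0,-0.002,0.06,1],[0,0,-0.004,0.09,1],[0,0,-0.004,0.095,1]]]'

```text
t: 12.52
ee_pos: [0.627, 0.2538, 0.1147]
orientation: [-0.0, 0.995, 0.095, 0.002]
wrist_force: [5.0, 2.0, 0.5]
opening: 0.0152
grasp_force: 59.8
```

```bash
python3 st.py
```

```text
12.53 [0.627  0.2538 0.1147] a 0.191 q6 1.648 M [ 0.53  -0.695  0.145] F [5.  2.  0.5] tau6 0.172 0.0152 59.8
```

Call:
arm_command --steps '[[[0,0,-0.001,0.02,1],[0,0,-0.002,0.04,1],[0,0,-0.002,0.045,1]]]'

```text
t: 12.9
ee_pos: [0.6271, 0.2538, 0.1148]
orientation: [-0.0, 0.998, 0.06, 0.002]
wrist_force: [5.5, 0.7, 0.9]
opening: 0.0149
grasp_force: 59.8
```

```bash
python3 st.py
```

```text
12.9 [0.6271 0.2538 0.1148] a 0.121 q6 1.719 M [ 0.503 -0.677  0.099] F [5.5 0.7 0.9] tau6 0.104 0.0149 59.8
```

Still free, so that was noise. Continuing.

Call:
arm_command --steps '[[[0,0,-0.001,0.03,1],[0,0,-0.002,0.06,1],[0,0,-0.003,0.08,1],[0,0,-0.003,0.085,1]]]'

```text
t: 13.4
ee_pos: [0.6271, 0.2537, 0.1151]
orientation: [-0.0, 1.0, -0.006, 0.002]
wrist_force: [5.5, 1.0, 1.8]
opening: 0.015
grasp_force: 59.8
```

```bash
python3 st.py
```

```text
13.4 [0.6271 0.2537 0.1151] a -0.013 q6 1.852 M [ 0.432 -0.694  0.104] F [5.5 1.  1.8] tau6 0.106 0.015 59.8
```

Call:
arm_command --steps '[[[0,0,-0.001,0.03,1],[0,0,-0.002,0.06,1],[0,0,-0.003,0.085,1],[0,0,-0.003,0.09,1]]]'

```text
t: 13.9
ee_pos: [0.6271, 0.2536, 0.1154]
orientation: [-0.0, 0.997, -0.077, 0.002]
wrist_force: [5.9, -0.5, 2.7]
opening: 0.015
grasp_force: 59.9
```

```bash
python3 st.py
```

```text
13.9 [0.6271 0.2536 0.1154] a -0.155 q6 1.994 M [ 0.299 -0.75   0.077] F [ 5.9 -0.5  2.7] tau6 0.142 0.015 59.9
```

Joint at about 3.31, still free.

Call:
arm_command --steps '[[[0,0,-0.001,0.03,1],[0,0,-0.002,0.06,1],[0,0,-0.003,0.085,1],[0,0,-0.003,0.09,1]]]'

```text
t: 14.4
ee_pos: [0.6269, 0.2532, 0.1156]
orientation: [0.0, 0.989, -0.148, 0.001]
wrist_force: [5.5, -1.3, 2.7]
opening: 0.0145
grasp_force: 60.0
```

```bash
python3 st.py
```

```text
14.4 [0.6269 0.2532 0.1156] a -0.297 q6 2.136 M [ 0.133 -0.911  0.276] F [ 5.5 -1.3  2.7] tau6 0.32 0.0145 60.0
```

The torque has jumped to 0.28 N m, which is the stop at roughly 0.08 rad yield. I'll go a touch further to be sure, then hold.

Call:
arm_command --steps '[[[0,0,0,0.015,1],[0,0,-0.001,0.03,1],[0,0,-0.001,0.03,1],[0,0,-0.001,0.03,1]]]'

```text
t: 14.9
ee_pos: [0.6269, 0.2531, 0.1157]
orientation: [0.0, 0.985, -0.171, 0.001]
wrist_force: [4.7, -2.8, 3.3]
opening: 0.0152
grasp_force: 60.1
```

```bash
python3 st.py
```

```text
14.9 [0.6269 0.2531 0.1157] a -0.344 q6 2.183 M [ 0.08  -0.851  0.276] F [ 4.7 -2.8  3.3] tau6 0.269 0.0152 60.1
```

Resting lightly on the stop. I'll release, rise and look at the bow.

Call:
arm_command --steps '[[[0,0,0,-0.01,0],[0,0,0,-0.01,-1],[0,0,0,-0.01,-1],[0,0,0,-0.01,-1],[0,0,-0.4,-0.01,-1],[0,0,-0.8,-0.11,-1],[0,0,-0.8,-0.225,-1],[0,0,-0.8,-0.225,-1]]]'

```text
t: 15.9
ee_pos: [0.6258, 0.254, 0.1793]
orientation: [-0.0, 1.0, 0.003, 0.0]
wrist_force: [-0.7, -0.4, 0.3]
opening: 0.0857
grasp_force: 0.0
```

Call:
arm_command --steps '[[[-0.5,0,0,0,-1],[-0.9,0.01,0,0,-1],[-0.9,0.01,0,0,-1]]]'

```text
t: 16.27
ee_pos: [0.5513, 0.2526, 0.1776]
orientation: [0.0, 1.0, 0.002, -0.002]
wrist_force: [0.6, -0.5, 0.4]
opening: 0.0853
grasp_force: 0.0
```

```bash
python3 st.py; python3 - <<'E'
from h import *
s=snap('wrist','w3.png')
for q,z in(('bow_left',.05),('grip_left',.1066)):
    for m in r.mark_of('wrist',q): print(q,np.round(m['score'],2),np.round(m['xy'],0),np.round(toworld(s,m['xy'],z),4))
t=r.snapshot('top')
for q,z in(('bow_left',.05),('handle_right',.012),('grip_left',.1066)):
    for m in r.mark_of('top',q): print(q,np.round(m['score'],2),np.round(m['xy'],0),np.round(toworld(t,m['xy'],z),4))
E
```

```text
16.27 [0.5513 0.2526 0.1776] a 0.004 q6 1.866 M [ 0.015  0.049 -0.026] F [ 0.6 -0.5  0.4] tau6 0.058 0.0853 0.0
bow_left 0.79 [116. 294.] [0.4393 0.3941 0.05  ]
bow_left 0.69 [255. 213.] [0.5286 0.2526 0.05  ]
bow_left 0.15 [256. 176.] [0.5637 0.2519 0.05  ]
grip_left 0.93 [253. 103.] [0.626  0.254  0.1066]
bow_left 0.92 [215. 262.] [0.2309 0.3508 0.05  ]
bow_left 0.66 [205. 210.] [0.4248 0.3887 0.05  ]
bow_left 0.52 [240. 182.] [0.5284 0.2581 0.05  ]
handle_right 0.82 [376. 171.] [ 0.5688 -0.2641  0.012 ]
grip_left 0.63 [115. 214.] [0.4069 0.7063 0.1066]
```

View pics/w3.png

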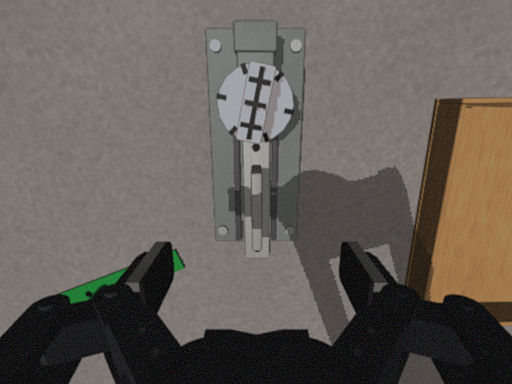

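The picture shows the bow at (257,213), in line with the jaws. The plate is parallel to the tool axis. I'll descend and grip.

Call:
arm_command --steps '[[[-0.32,0,0.3,0,-1],[-0.32,0,0.7,0,-1],[-0.32,0,0.7,0,-1]]]'

```text
t: 17.0
ee_pos: [0.5262, 0.2517, 0.1201]
orientation: [0.001, 1.0, 0.003, -0.003]
wrist_force: [-1.0, -1.0, -0.3]
opening: 0.0853
grasp_force: 0.0
```

Call:
arm_command --steps '[[[0,0,0.4,0,-1],[0,0,0.8,0,-1],[0,0,0.8,0,-1]]]'

```text
t: 17.38
ee_pos: [0.5271, 0.2519, 0.0575]
orientation: [0.001, 1.0, 0.003, -0.002]
wrist_force: [0.1, -0.2, 0.0]
opening: 0.0853
grasp_force: 0.0
```

```bash
python3 st.py
```

```text
17.38 [0.5271 0.2519 0.0575] a 0.006 q6 1.876 M [-0.007 -0.008 -0.019] F [ 0.1 -0.2  0. ] tau6 0.001 0.0853 0.0
```

Call:
arm_command --steps '[[[0,0,0,0,0],[0,0,0,0,0.5],[0,0,0,0,1],[0,0,0,0,1],[0,0,0,0,1],[0,0,0,0,1]]]' --squeeze 50

```text
t: 18.12
ee_pos: [0.5285, 0.2525, 0.0596]
orientation: [-0.0, 1.0, 0.003, 0.0]
wrist_force: [-1.5, -2.1, 4.9]
opening: 0.0093
grasp_force: 49.6
```

```bash
python3 st.py
```

```text
18.12 [0.5285 0.2525 0.0596] a 0.007 q6 1.875 M [-0.172  0.156  0.053] F [-1.5 -2.1  4.9] tau6 0.053 0.0093 49.6
```

Call:
arm_command --steps '[[[-0.06,0,0,0,1],[-0.12,0,0,0,1],[-0.18,0,0,0,1],[-0.18,0,0,0,1]]]'

```text
t: 18.62
ee_pos: [0.5139, 0.2526, 0.0595]
orientation: [-0.0, 1.0, 0.003, 0.001]
wrist_force: [2.9, -0.8, 5.3]
opening: 0.0089
grasp_force: 49.8
```

```bash
python3 st.py
```

```text
18.62 [0.5139 0.2526 0.0595] a 0.007 q6 1.883 M [ 0.004 -0.345  0.006] F [ 2.9 -0.8  5.3] tau6 -0.016 0.0089 49.8
```

Sliding freely, so I'll go on out.

Call:
arm_command --steps '[[[-0.12,0,0,0,1],[-0.24,0,0,0,1],[-0.36,0,0,0,1],[-0.5,0,0,0,1],[-0.64,0,0,0,1],[-0.78,0,0,0,1],[-0.95,0,0,0,1],[-0.95,0,0,0,1]]]'

```text
t: 19.62
ee_pos: [0.4349, 0.2517, 0.0584]
orientation: [0.0, 1.0, 0.004, -0.002]
wrist_force: [-4.4, -0.8, 10.6]
opening: 0.0085
grasp_force: 50.5
```

```bash
python3 st.py; python3 - <<'E'
from h import *
s=snap('side')
i=s['img']
cv2.imwrite('pics/s2.png',cv2.resize(i[150:290,140:330,::-1],None,fx=4,fy=4))
E
```

```text
19.62 [0.4349 0.2517 0.0584] a 0.007 q6 1.93 M [-0.075  0.318  0.014] F [-4.4 -0.8 10.6] tau6 0.037 0.0085 50.5
```

View pics/s2.png

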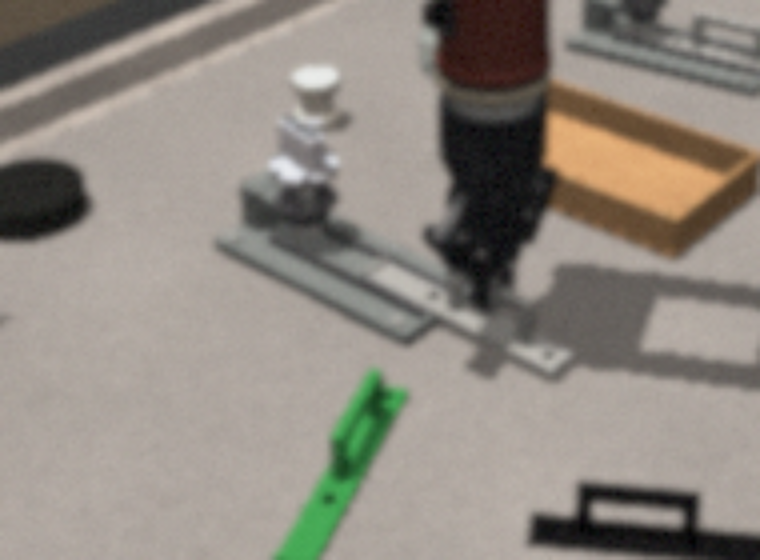

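The handle has slid about 93 mm, with its ridge end well clear of the knob. Next I lift it and carry it to the bin, centre about (0.51, 0.006).

Call:
arm_command --steps '[[[0,0,-0.2,0,1],[0,0,-0.5,0,1],[0,0,-0.8,0,1],[0,0,-1,0,1],[0,0,-1,0,1]]]'

```text
t: 20.3
ee_pos: [0.4379, 0.252, 0.1397]
orientation: [-0.0, 1.0, 0.003, 0.0]
wrist_force: [0.1, -0.5, -1.9]
opening: 0.0089
grasp_force: 48.8
```

Call:
arm_command --steps '[[[0.05,0.25,0,0,1],[0.1,0.5,0,0,1],[0.2,0.75,0,0,1],[0.2,1,0,0,1]]]'

```text
t: 20.8
ee_pos: [0.4535, 0.1711, 0.1374]
orientation: [0.0, 1.0, 0.003, -0.001]
wrist_force: [-1.0, -0.1, -2.6]
opening: 0.0092
grasp_force: 48.9
```

Call:
arm_command --steps '[[[0.05,0.25,0,0,1],[0.1,0.5,0,0,1],[0.2,0.75,0,0,1],[0.2,1,0,0,1]]]'

```text
t: 21.3
ee_pos: [0.47, 0.0913, 0.1374]
orientation: [0.0, 1.0, 0.003, -0.001]
wrist_force: [0.1, -0.6, -2.9]
opening: 0.0088
grasp_force: 48.9
```

Call:
arm_command --steps '[[[0.05,0.25,0,0,1],[0.1,0.5,0,0,1],[0.18,0.75,0,0,1],[0.18,1,0,0,1],[0.18,1,0,0,1],[0.18,1,0,0,1]]]'

```text
t: 22.05
ee_pos: [0.4849, 0.0126, 0.1379]
orientation: [-0.0, 1.0, 0.003, -0.001]
wrist_force: [-1.1, 0.0, -2.9]
opening: 0.0089
grasp_force: 49.0
```

```bash
python3 st.py; python3 - <<'E'
from h import *
w=snap('wrist');s=snap('side');t=snap('top')
print(topix(w,[.51,.006,.04]))
f=lambda i,H:cv2.resize(i,(int(i.shape[1]*H/i.shape[0]),H))
m=np.hstack([f(w['img'],290),f(s['img'][120:240,220:380],290)])
n=f(t['img'][130:240,220:400],290)
m=m[:,:790];n=np.pad(n,((0,0),(0,m.shape[1]-n.shape[1]),(0,0)))
cv2.imwrite('pics/b.png',np.vstack([m,n])[:,:,::-1])
E
```

```text
22.05 [0.4849 0.0126 0.1379] a 0.006 q6 1.427 M [0.018 0.039 0.028] F [-1.1  0.  -2.9] tau6 -0.006 0.0089 49.0
[264.03318405 169.9358278 ]
```

View pics/b.png

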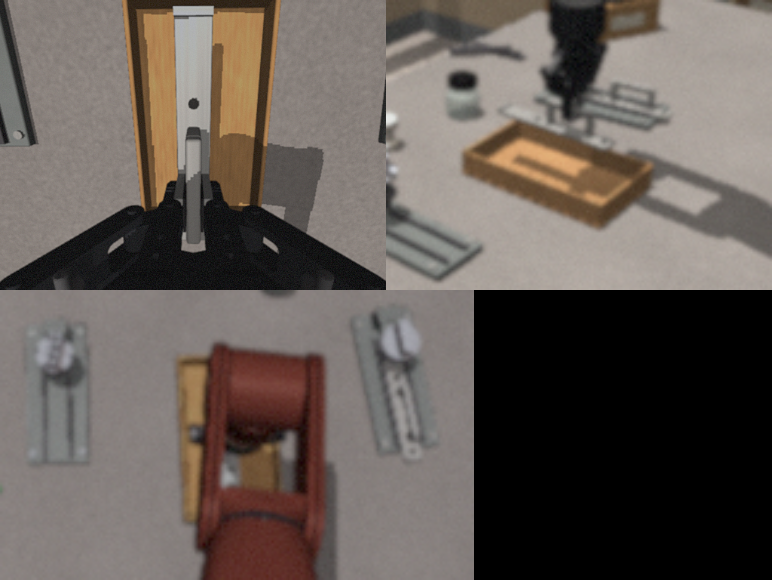

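The handle hangs level over the bin, about 6 mm off centre sideways. I'll correct that and lower.

Call:
arm_command --steps '[[[0,0.08,0.15,0,1],[0,0.08,0.3,0,1],[0,0.08,0.45,0,1],[0,0.08,0.6,0,1],[0,0.08,0.75,0,1],[0,0.08,0.88,0,1],[0,0.08,0.94,0,1],[0,0.08,0.94,0,1]]]'

```text
t: 23.2
ee_pos: [0.4856, 0.0058, 0.0633]
orientation: [-0.0, 1.0, 0.003, -0.0]
wrist_force: [-0.2, 1.1, -2.7]
opening: 0.0088
grasp_force: 49.0
```

```bash
python3 st.py
```

```text
23.2 [0.4856 0.0058 0.0633] a 0.007 q6 1.413 M [-0.016  0.037  0.02 ] F [-0.2  1.1 -2.7] tau6 0.0 0.0088 49.0
```

Call:
arm_command --steps '[[[0,0,0.03,0,1],[0,0,0.06,0,1],[0,0,0.09,0,1],[0,0,0.11,0,1],[0,0,0.11,0,1]]]'

```text
t: 23.82
ee_pos: [0.4856, 0.0058, 0.0547]
orientation: [-0.0, 1.0, 0.003, -0.0]
wrist_force: [1.1, -0.1, -2.0]
opening: 0.0091
grasp_force: 49.0
```

```bash
python3 st.py
```

```text
23.82 [0.4856 0.0058 0.0547] a 0.007 q6 1.413 M [-0.002 -0.018 -0.014] F [ 1.1 -0.1 -2. ] tau6 0.0 0.0091 49.0
```

Call:
arm_command --steps '[[[0,0,0.01,0,1],[0,0,0.02,0,1],[0,0,0.03,0,1],[0,0,0.03,0,1]]]'

```text
t: 24.32
ee_pos: [0.4858, 0.0057, 0.0526]
orientation: [0.0, 1.0, 0.003, 0.0]
wrist_force: [-1.4, -0.8, -1.3]
opening: 0.0091
grasp_force: 49.2
```

```bash
python3 st.py
```

```text
24.32 [0.4858 0.0057 0.0526] a 0.007 q6 1.413 M [-0.103  0.145  0.011] F [-1.4 -0.8 -1.3] tau6 0.002 0.0091 49.2
```

Call:
arm_command --steps '[[[0,0,0.008,0,1],[0,0,0.015,0,1],[0,0,0.015,0,1]]]'

```text
t: 24.7
ee_pos: [0.4859, 0.0055, 0.0525]
orientation: [0.0, 1.0, 0.003, -0.0]
wrist_force: [-7.3, -1.4, 11.9]
opening: 0.0092
grasp_force: 50.9
```

```bash
python3 st.py
```

```text
24.7 [0.4859 0.0055 0.0525] a 0.007 q6 1.413 M [-0.085  1.031  0.   ] F [-7.3 -1.4 11.9] tau6 -0.002 0.0092 50.9
```

Firm contact at 12 N, so the handle is down. I'll open part way and rise.

Call:
arm_command --steps '[[[0,0,0,0,0.5],[0,0,0,0,0.2],[0,0,0,0,0.2],[0,0,0,0,0.2],[0,0,-0.3,0,0.2],[0,0,-0.7,0,0.2],[0,0,-1,0,0.2],[0,0,-1,0,0.2]]]'

```text
t: 25.7
ee_pos: [0.4875, 0.0055, 0.1333]
orientation: [0.0, 1.0, 0.003, 0.002]
wrist_force: [0.8, -0.6, -0.2]
opening: 0.0342
grasp_force: 0.0
```

Call:
arm_command --steps '[[[0,0,-0.5,0,0.2],[0,0,-0.9,0,0.2],[0,0,-0.9,0,0.2],[0,0,-0.9,0,0.2]]]'

```text
t: 26.2
ee_pos: [0.4849, 0.0059, 0.2015]
orientation: [-0.0, 1.0, 0.003, -0.001]
wrist_force: [-1.0, 0.1, -0.1]
opening: 0.0344
grasp_force: 0.0
```

```bash
python3 st.py; python3 - <<'E'
from h import *
w=snap('wrist','fin.png')
for q,z in(('handle_left',.005),('bow_left',.043),('bin',0)):
    for m in r.mark_of('wrist',q): print(q,np.round(m['score'],2),np.round(m['xy'],0),np.round(toworld(w,m['xy'],z),4))
E
```

```text
26.2 [0.4849 0.0059 0.2015] a 0.007 q6 1.413 M [-0.017  0.015  0.032] F [-1.   0.1 -0.1] tau6 -0.0 0.0344 0.0
handle_left 0.79 [253. 147.] [0.5139 0.0084 0.005 ]
handle_left 0.66 [ 21. 356.] [0.2171 0.3356 0.005 ]
bow_left 0.85 [256. 182.] [0.4841 0.0057 0.043 ]
bin 0.69 [259. 147.] [0.5125 0.0018 0.    ]
```

View pics/fin.png

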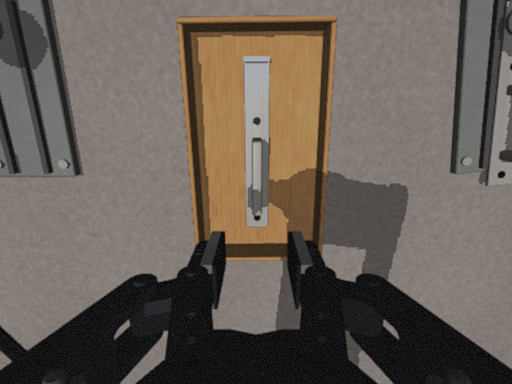

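The handle lies flat and centred in the bin, at (257,145), and the gripper is clear.

```bash
python3 -c "
from plant import r
print(r.sign_off())"
```

```text
the job is handed in; nothing more can be done
None
```

I unscrewed the marked knob until it rested lightly on its stop, slid the handle clear, set it down flat in the bin and handed the job in at about 26 s; the sign-off returned no verdict.

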